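# Wedge the splash screen back against its stop

### The arm

A 6-joint arm with a two-finger parallel gripper is mounted at the origin on a cart in front of the work surface, level with it; the furniture and walls round the work are solid. World frame = base frame: x ahead of the robot, y to its left, z up, the work surface at z = 0. Lengths are in m, angles in rad, forces in N, time in s.
With the tool pointing down it reaches from about 0.35 to 0.85 m from the base axis. Payload 8.1 kg.
Tool frame: the origin (TCP) lies where the fingers leave the gripper's body, on its centre line; the fingertips stand 84 mm ahead of it and the grasp point (between the pads) lies 65 mm ahead of it; z points along the fingers, y is the line along which they close (so a half turn about z gives the same grasp; the last joint's range is limited). The gripper opens to 93 mm and grips with 3 to 60 N. Pads are 15 mm wide; open, the fingers measure 128 mm over their backs; the gripper's body (75 mm by 188 mm) begins 65 mm behind the grasp point.
Start: joints at [-1.289, 0.13, 1.488, -0, 1.523, -0.085], TCP at [0.215, -0.56, 0.303] pointing down, gripper open.
Joint ranges: [-2.96, 2.96], [-0.89, 2.26], [0.02, 2.5], [-1.34, 4.48], [0, 2.73], [-2.66, 2.66]. Speed limits (rad/s): [2.39, 2.39, 2.79, 3.14, 3.14, 3.14].

### API

Orientations are given as a rotation vector (axis times angle).
In Python, from plant import robot gives the robot as it stands.
- The arm moves only by the shell command python3 -m jog 'ROWS' [FORCE]. ROWS is text: rows parted by semicolons, each of 5 numbers parted by spaces: the opening, from 0 (shut) to 1 (fully open), then the shift along the tool's x, y, z in m, then the turn about the tool's z in degrees. A call has 1 to 10 rows; each row shifts and turns the commanded pose from where the row before left it, along the tool's axes as they then stand; what a row does not reach is not made up. A row lasts 1/12 s, in which the tool goes at most 41.7 mm and 7.16 degrees, less where a joint would pass 70% of its speed; a pose out of reach is approached as far as the arm can. A call with a gripper value outside its range is refused whole. The fingers move at their own pace and stop on an object; FORCE is the grip in N (left out, the last holds). Time passes only in rows, so rows that do not move let the fingers close. It gives the time, the measured TCP pose, the force, the opening and the grip force at its end, in the units of the state.
- robot.read_state(): the state, without advancing time (a new reading comes with each control period).
- robot.read_camera(name): name is "scene" or "top" or "wrist"; returns a dict with "color" (420x560x3 uint8, red, green, blue), "intrinsics" (3x3 intrinsics, pixels), "pose" (4x4, takes a point from camera to world coordinates); the wrist camera has in their place "tool_from_camera" (4x4, takes a point from camera to tool coordinates, whose origin is the TCP and whose axes are the flange's). Camera axes: x right, y down, z forward; pixel columns grow to the right and rows downward; lengths in m; the calibration is good to about 2 mm. The wrist camera is an equidistant fisheye: a pixel r from the principal point sees the ray r / f radians off the axis. A picture is of the moment at which its call begins: read the wrist's pose just before it. There is no depth.
- robot.close_job(): hands the job in; it is judged then, once.
The state is a dict: "t": time; "q": joint angles; "dq": joint speeds; "joint_torque": joint torques, N m; "tool_pos": TCP position; "orientation": TCP orientation; "force": force on the tool from outside, world axes, zero at the start; "wrist_torque": the same for the moment, N m; "opening": finger opening in m; "gripper_force": force on a finger pad.
Only numpy, scipy, OpenCV 4.12 (cv2) and the standard library are available. Lean on these libraries where they do the work, as an engineer would, in place of code of your own. Each camera call takes 0.05 s, during which the arm holds its last target. There are 200 camera calls.

### The job

The little clear splash screen on the table swings loose on its post. Push it back, away from you, until it rests on its stop; then take the orange wedge by its ribbed block and tap it, sole flat on the table, square under the front of the screen's black bottom seal, in the outer half of the screen but not sticking out past its free edge, until it is firmly jammed and stays there by itself. Be gentle: do not overdrive the wedge and crush the seal, and do not shove the other things about.

Things in the scene. Friction and masses are not known exactly. Their poses are not given: they have to be found in the camera images.
- screen_stand: fixed post of the splash screen, 160 mm tall, 28 mm thick, on a round foot 90 mm across. Origin on the hinge axis at table height. -y points along the screen as it stands when on its stop; +x points to the back (away from the robot), through the screen. The stop, a rod with a rubber bumper, is behind the screen, up to 100 mm along from the hinge, 125 to 145 mm up.
- screen (a joint): swing of the screen about its upright hinge, rad: 0 = on its stop; grows as the screen swings forward toward the robot (clockwise from above), to 1.3. Light friction (0.06 N m): it stays where it is left. The screen is a clear pane in a slim metal frame, 10 mm thick about the plane through the hinge axis, its top 152 mm above the table.
- screen_free_edge (a point): middle of the screen's upright free edge, 220 mm from the hinge axis, 92 mm above the table. Along the screen's bottom, 23 to 218 mm from the hinge, runs a black rubber seal, 14 mm thick (front face 7 mm before the screen's mid-plane). Its lower edge was set by hand and is NOT measured: anywhere from 11 to 22 mm above the table. It yields upward on a spring, 4 N per mm.
- wedge_grip (a point): centre of the black-ribbed grip block (72 mm long, 30 wide, 32 tall) of the orange wedge, 16 mm above its flat sole, 24 mm from its blunt end. +x points to the thin tip, roughly away from the robot; z up. Ahead of the block is the ramp, 36 mm wide, 112 mm long, rising 1 in 4 from the 4 mm thick tip to 32 mm. The wedge is 182 mm long, 0.16 to 0.28 kg.
- wedge_tip (a point): middle of the wedge's thin tip, 158 mm ahead of wedge_grip, 2 mm above the sole; same axes. Each mm it is pushed on after first touching the seal adds up to 1 N of jamming force; pushing takes 1.5 to 2 times that. A firm jam is about 12 mm past first touch: 8 N remain when it is let go (4 to 13 N is good; 1 to 4 N are lost in the give of hand and wedge). Over 24 N crushes the seal.
- swab_stack: bystander, to be left alone: stack of white gauze swabs, 46x60x28 mm; origin at the middle of its underside
- tourniquet: bystander, to be left alone: rolled blue tourniquet, 62x46x24 mm; origin at the middle of its underside
- ointment_bottle: bystander, to be left alone: small white bottle, 30x30x55 mm; origin at the middle of its underside
- steel_cup: bystander, to be left alone: small steel cup, 66x66x42 mm; origin at the middle of its underside
Things that resemble listed ones, but are neither listed nor needed, are in the scene too. What is meant by the part that bears wedge_grip is not blue or red, and is the larger of those in its own colour.

How it is judged:
By the outcome, as a careful person would: the job done as asked, in the order asked, and still so for the second after the job is handed in, with the robot touching nothing.
It also fails if it takes over 64 s, if anything falls off the work surface, if the arm or the gripper's body presses on something with over 40 N, if the wrist force passes 120 N, or if a joint passes its speed limit or range.

## Working session

There is one attempt and no reset: what is moved stays moved. The work goes in short steps, Python scripts to look and compute and a shell command to move; the robot and the scene stay as the last step left them, time stands still between calls to the robot, and variables do not carry over. Pictures are saved under pics/ and viewed, at most 12 in all, crops included, and the job is handed in when it is done.

```bash
mkdir -p pics; ls; cat > h.py <<'E'
import numpy as np, cv2
from plant import robot
from scipy.spatial.transform import Rotation as R
def st(): return robot.read_state()
def cam(n):
    c=robot.read_camera(n); return c
def ray(c,u,v):
    K=np.array(c["intrinsics"]);P=np.array(c["pose"])
    d=P[:3,:3]@np.linalg.inv(K)@np.array([u,v,1.]);return P[:3,3],d
def onz(c,u,v,z):
    o,d=ray(c,u,v);return o+d*(z-o[2])/d[2]
def proj(c,p):
    K=np.array(c["intrinsics"]);P=np.array(c["pose"])
    q=K@(P[:3,:3].T@(np.array(p)-P[:3,3]));return q[:2]/q[2]
def save(c,f): cv2.imwrite("pics/"+f,cv2.cvtColor(c["color"],cv2.COLOR_RGB2BGR))
E
python3 - <<'E'
from h import *
import pickle
s=st();print(s)
d={}
for n in("scene","top"):
    c=cam(n);d[n]=c;save(c,n+"0.png");print(n,c["intrinsics"],c["pose"])
pickle.dump(d,open("c0.pkl","wb"))
E
```

```text
pics
{'t': 0.0, 'q': array([-1.28940962e+00,  1.31172296e-01,  1.48924808e+00, -1.87930612e-06,
        1.52296245e+00, -8.53980434e-02]), 'dq': array([ 3.58757767e-04,  1.01079398e-03, -9.25036229e-04, -7.14107085e-04,
       -5.85811265e-04,  6.28694495e-06]), 'joint_torque': array([ 1.51317778e-03, -5.59836352e+01, -4.91766894e+01,  7.65685178e-02,
        3.51991039e-02, -1.39072854e-04]), 'tool_pos': array([ 0.21508086, -0.55970195,  0.30169778]), 'orientation': array([-3.08715878e+00, -5.72595278e-01,  2.77894662e-04]), 'force': array([-0.13062643, -0.4924356 , -0.77889592]), 'wrist_torque': array([ 0.03573804, -0.01569993, -0.04427485]), 'gripper_force': 0.0, 'opening': 0.09280185043765865}
scene [[470.19115743   0.         269.62850015]
 [  0.         470.19115743 209.7276822 ]
 [  0.           0.           1.        ]] [[-0.69505319 -0.35590549  0.6246858  -0.20269015]
 [-0.71883123  0.3276748  -0.61311572  0.75342394]
 [ 0.01351746 -0.8751917  -0.48358739  0.66184941]
 [ 0.          0.          0.          1.        ]]
top [[452.83117529   0.         279.48943404]
 [  0.         452.83117529 206.44266179]
 [  0.           0.           1.        ]] [[ 0.01485041 -0.98322213  0.18180681  0.32194921]
 [-0.9997983  -0.01706034 -0.01059747  0.04112274]
 [ 0.01352135 -0.18161276 -0.98327716  1.16255776]
 [ 0.          0.          0.          1.        ]]
```

View pics/scene0.png

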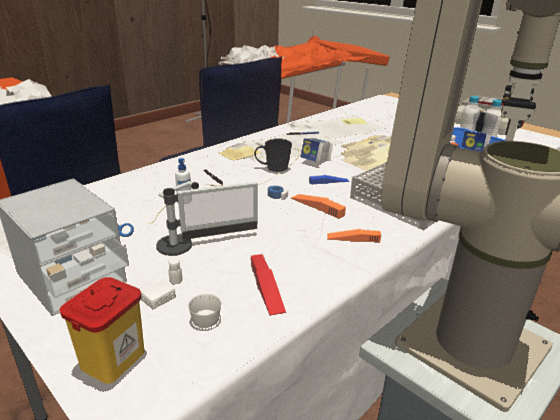

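View pics/top0.png

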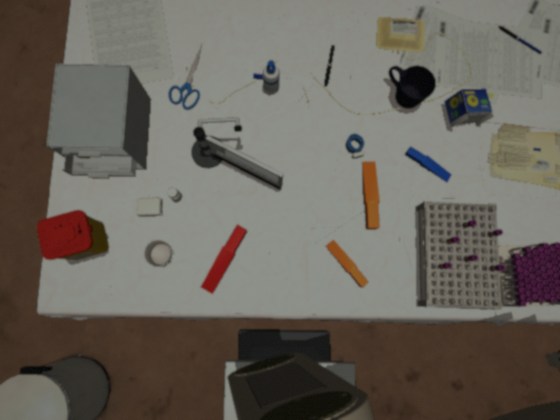

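The top view shows the screen at (240,160) with its post at (203,140). There are two orange wedges, at (370,195) and (346,263), plus a red one at (225,258) and a blue one at (428,163). I'll measure both orange ones and make an enlarged crop.

```bash
python3 - <<'E'
from h import *
import pickle
d=pickle.load(open("c0.pkl","rb"));c=d["top"]
hsv=cv2.cvtColor(c["color"],cv2.COLOR_RGB2HSV)
m=cv2.inRange(hsv,(7,150,100),(20,255,255));m[330:]=0
cs,_=cv2.findContours(m,cv2.RETR_EXTERNAL,cv2.CHAIN_APPROX_NONE)
for k in cs:
    if cv2.contourArea(k)<150:continue
    p=np.array([onz(c,*q[0],0.012) for q in k])[:,:2].astype(np.float32)
    r=cv2.minAreaRect(p);print(cv2.boundingRect(k),r)
a=cv2.cvtColor(c["color"],cv2.COLOR_RGB2BGR)[120:300,180:460]
cv2.imwrite("pics/crop0.png",cv2.resize(a,None,fx=2.85,fy=2.85,interpolation=cv2.INTER_CUBIC))
E
```

```text
(327, 241, 40, 45) ((0.39150309562683105, -0.1434480994939804), (0.1338822841644287, 0.025495806708931923), 41.786293029785156)
(363, 162, 16, 66) ((0.5716979503631592, -0.20930717885494232), (0.17440243065357208, 0.03438889607787132), 4.803791046142578)
```

View pics/crop0.png

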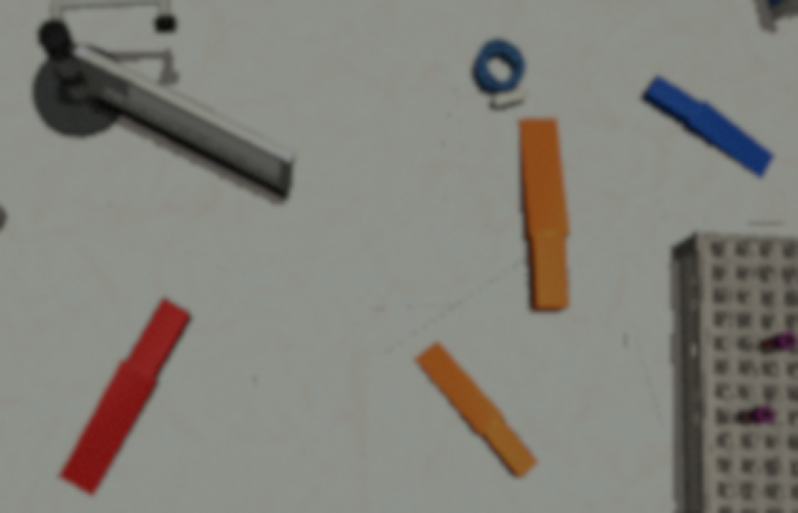

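The crop shows two orange candidates, at top pixels (371,195) and (346,263). The first measures about 174x34 mm against 134x25 mm, so it is the larger of its colour and the one meant. Its narrower grip block is toward the robot (crop (549,272)) and its tip faces away. Next I'll measure the stand, the screen and the wedge across the two views.

```bash
python3 - <<'E'
from h import *
import pickle
d=pickle.load(open("c0.pkl","rb"));T=d["top"];S=d["scene"]
f=lambda n,c,u,v,z:print(n,onz(c,u,v,z).round(4))
def tri(n,a,b):
    o1,d1=ray(T,*a);o2,d2=ray(S,*b);d1/=np.linalg.norm(d1);d2/=np.linalg.norm(d2)
    t=np.linalg.lstsq(np.c_[d1,-d2],o2-o1,rcond=None)[0];p=o1+d1*t[0];q=o2+d2*t[1];print(n,((p+q)/2).round(4),"gap",np.linalg.norm(p-q).round(4))
f("foot T",T,209.5,150.5,.008);f("foot S",S,173,246,.008)
f("posttop T",T,199,133,.16)
f("freetop T",T,283,174,.152);f("freebot T",T,280,190,.015);f("freetop S",S,256,184,.152)
f("bumper T",T,238,128,.135)
tri("freetop",(283,174),(256,184))
# wedge
for n,c in d.items():
    hsv=cv2.cvtColor(c["color"],cv2.COLOR_RGB2HSV)
    m=cv2.inRange(hsv,(5,150,90),(20,255,255))
    if n=="top": m[:155]=0;m[235:]=0
    else: m[:185]=0;m[225:]=0;m[:,:285]=0;m[:,350:]=0
    k=max(cv2.findContours(m,0,2)[0],key=cv2.contourArea);print(n,cv2.boundingRect(k),cv2.approxPolyDP(k,2,True)[:,0].tolist())
    print(cv2.minAreaRect(k))
for (x,y,w,h,n,fx) in [(150,165,200,90,"scene",4)]:
    cv2.imwrite("pics/crop1.png",cv2.resize(cv2.cvtColor(d[n]["color"],cv2.COLOR_RGB2BGR)[y:y+h,x:x+w],None,fx=fx,fy=fx,interpolation=cv2.INTER_CUBIC))
for n in d: print(n,[proj(d[n],p).round(1).tolist() for p in [(0.5,-.2,0),(.7,0,0)]])
E
```

```text
foot T [0.6828 0.2162 0.008 ]
foot S [0.671  0.2339 0.008 ]
posttop T [0.677  0.2192 0.16  ]
freetop T [0.5848 0.0233 0.152 ]
freebot T [0.5775 0.0281 0.015 ]
freetop S [0.574 0.04  0.152]
bumper T [0.7001 0.1316 0.135 ]
freetop [0.5889 0.0242 0.1412] gap 0.0032
scene (292, 195, 53, 23) [[292, 198], [326, 212], [329, 206], [338, 210], [337, 217], [343, 215], [344, 207], [326, 198], [304, 195]]
((319.2597961425781, 202.33192443847656), (53.59625244140625, 13.22504711151123), 22.89055061340332)
top (363, 162, 16, 66) [[364, 162], [363, 180], [368, 227], [377, 227], [378, 197], [374, 163]]
((370.9939270019531, 194.4451141357422), (66.0380630493164, 13.362215995788574), 83.6598129272461)
scene [[335.4, 215.6], [236.5, 213.6]]
top [[367.1, 221.9], [291.1, 146.7]]
```

View pics/crop1.png

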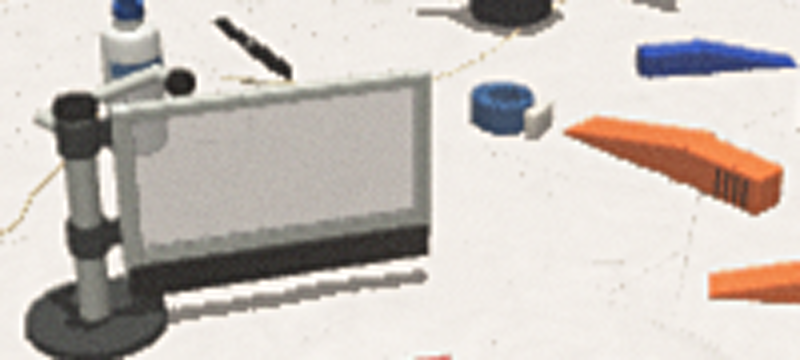

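```bash
python3 - <<'E'
from h import *
import pickle
d=pickle.load(open("c0.pkl","rb"));T=d["top"];S=d["scene"]
f=lambda n,c,u,v,z:print(n,onz(c,u,v,z).round(4))
f("tip T",T,369.2,162,.003);f("tip S",S,291.5,197.7,.003)
f("end T top",T,372.8,227.5,.032);f("endtop S",S,(332.5+345)/2,(211.5+206)/2,.032)
f("bigcornerT",T,378,197,.032);f("posttop S",S,168.7,191,.16);f("posttop T",T,199.5,133.5,.16)
for n,c,u0,v0,u1,v1 in (("top",T,185,120,235,172),("scene",S,150,225,197,262)):
    g=cv2.cvtColor(c["color"],cv2.COLOR_RGB2GRAY)[v0:v1,u0:u1]
    m=(g<(95 if n=="top" else 75)).astype(np.uint8)*255
    print(n,np.percentile(g,[5,20,50]))
    for r in m[::2]: print(''.join('#' if x else '.' for x in r))
E
```

```text
tip T [ 0.6607 -0.2082  0.003 ]
tip S [ 0.6577 -0.1835  0.003 ]
end T top [ 0.481  -0.2074  0.032 ]
endtop S [ 0.4842 -0.1911  0.032 ]
bigcornerT [ 0.5599 -0.2225  0.032 ]
posttop S [0.673  0.2291 0.16  ]
posttop T [0.6758 0.218  0.16  ]
top [ 24.  45. 115.]
..................................................
..................................................
..................................................
.............###..................................
..........########...............................#
........###########...............................
........############..............................
........#############.............................
..........############............................
...........##########........#####................
...........#############.........##########.......
..........##################......................
.........#######################..................
........############################..............
.......##################################.........
.......#####################################......
.......##################
[... 719 characters left out ...]
.............###############
................................###############
...............####.............#############.#
............######...............#######.......
.........#....######...........##########......
.................###........#########...##.....
................######..####............##.....
.......#..........#..###..............###......
.......##..........................####........
.........####...................####...........
............###################................
...............................................
...............................................
...............................................
...............................................
```

The two fixed views disagree by about 2 cm, so the wrist camera has to decide. I'll fly it above the wedge.

```bash
python3 -m jog '1 0 0 0 7;1 0 0 0 7;1 0 0 0 7;1 0 -.034 0 0;1 .02 -.034 0 0;1 .022 -.034 0 0;1 .022 -.034 0 0;1 .022 -.034 0 0;1 .022 -.034 0 0;1 .022 -.034 0 0'; python3 -m jog '1 .022 -.034 0 0;1 .022 -.034 0 0;1 .022 -.03 0 0;1 .02 -.01 0 0;1 0 0 0 0;1 0 0 0 0'
cat >> h.py <<'E'
def wcam():
    s=st();c=robot.read_camera("wrist")
    M=np.eye(4);M[:3,:3]=R.from_rotvec(s["orientation"]).as_matrix();M[:3,3]=s["tool_pos"]
    c["pose"]=M@np.array(c["tool_from_camera"]);return c
def wray(c,u,v):
    K=np.array(c["intrinsics"]);a=np.array([u-K[0,2],v-K[1,2]]);r=np.hypot(*a);th=r/K[0,0]
    d=np.r_[a/max(r,1e-9)*np.sin(th),np.cos(th)];P=c["pose"];return P[:3,3],P[:3,:3]@d
def wonz(c,u,v,z):
    o,d=wray(c,u,v);return o+d*(z-o[2])/d[2]
def wproj(c,p):
    K=np.array(c["intrinsics"]);P=c["pose"];q=P[:3,:3].T@(np.array(p)-P[:3,3]);r=np.hypot(q[0],q[1]);th=np.arctan2(r,q[2])
    return np.array([K[0,2],K[1,2]])+q[:2]/r*th*K[0,0]
E
python3 - <<'E'
from h import *
import pickle
c=wcam();save(c,"w1.png");pickle.dump(c,open("w1.pkl","wb"));print(st()["tool_pos"],c["tool_from_camera"],c["intrinsics"])
E
```

```text
t: 0.93
tool_pos: [0.3455, -0.3202, 0.3024]
orientation: [-3.141, 0.0, 0.0]
force: [0.9, -0.1, 0.4]
opening: 0.093
gripper_force: 0.0
t: 1.43
tool_pos: [0.4315, -0.2131, 0.3023]
orientation: [-3.141, -0.005, 0.002]
force: [-0.9, -0.3, 0.1]
opening: 0.0932
gripper_force: 0.0
[ 0.43088902 -0.21385832  0.30228465] [[ 2.27399386e-05 -9.70897517e-01 -2.39495324e-01  6.60162623e-02]
 [ 9.99999409e-01 -2.38171417e-04  1.06047984e-03 -1.93469432e-04]
 [-1.08665819e-03 -2.39495206e-01  9.70896939e-01 -8.24488716e-02]
 [ 0.00000000e+00  0.00000000e+00  0.00000000e+00  1.00000000e+00]] [[325.1922621    0.         281.91513843]
 [  0.         325.1922621  212.16361099]
 [  0.           0.           1.        ]]
```

View pics/w1.png

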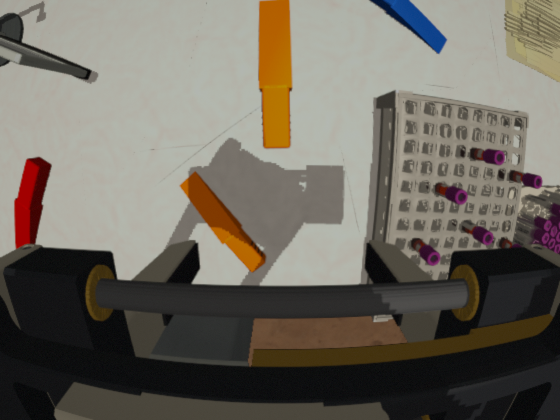

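The wrist view shows the large orange wedge's block end at (277,147), its block-to-ramp step at (275,88), and the screen's free edge at (92,75).

```bash
python3 - <<'E'
from h import *
import pickle
c=pickle.load(open("w1.pkl","rb"))
for n,u,v,z in [("endL",264.5,147.5,.032),("endR",290,147.5,.032),("stepL",262.5,88,.032),("stepR",290,88,.032),("freetop",93,75,.152),("freeback",88,80,.152),("rampL",260,20,.0175),("rampR",290,20,.0175)]:print(n,wonz(c,u,v,z).round(4))
E
```

```text
endL [ 0.482  -0.1942  0.032 ]
endR [ 0.4821 -0.2218  0.032 ]
stepL [ 0.547  -0.1921  0.032 ]
stepR [ 0.5469 -0.2215  0.032 ]
freetop [ 0.5518 -0.0625  0.152 ]
freeback [ 0.5484 -0.0576  0.152 ]
rampL [ 0.631  -0.1877  0.0175]
rampR [ 0.6308 -0.2217  0.0175]
```

```bash
python3 - <<'E'
from h import *
import pickle
c=pickle.load(open("w1.pkl","rb"));d=pickle.load(open("c0.pkl","rb"));T=d["top"];S=d["scene"]
print("pred freetop",wproj(c,(.585,.023,.152)),wproj(c,(.5775,.028,.015)))
a=onz(T,240,228,.01);print("red tip T",a,"w",wproj(c,a),"Wr",wonz(c,38,160,.01))
for n,u,v,u2,v2 in [("smalltip",332,243,187,180),("smallend",361,285,258,268),("bluetail",446,180,440,48),("redtip",240,228,38,160)]:
  print(n,onz(T,u,v,.015).round(3),wonz(c,u2,v2,.015).round(3))
print("S small tip",onz(S,328,236,.01), "blue", onz(S,349,180,.01))
E
```

```text
pred freetop [22.29227207 56.26501133] [91.57343209 79.99299259]
red tip T [0.47712209 0.12906838 0.01      ] w [ 40.12209391 161.82246428] Wr [0.48001869 0.13322329 0.01      ]
smalltip [ 0.442 -0.106  0.015] [ 0.445 -0.101  0.015]
smallend [ 0.338 -0.178  0.015] [ 0.335 -0.184  0.015]
bluetail [ 0.612 -0.406  0.015] [ 0.614 -0.406  0.015]
redtip [0.476 0.129 0.015] [0.48  0.129 0.015]
S small tip [ 0.43405595 -0.08660061  0.01      ] blue [ 0.60813259 -0.40219554  0.01      ]
```

The wrist and top views agree to about 4 mm, so the scene camera is biased and I'll drop it for positions. The hinge is at about (.678,.220), the screen stands about 25° forward, and its free edge is near (.58,.025). I'll push it back with closed fingers at y of about .05, with fingertips around z .10.

```bash
python3 -m jog '0 .014 -.038 0 0;0 .014 -.038 0 0;0 .014 -.038 0 0;0 .014 -.038 0 0;0 .014 -.038 0 0;0 .014 -.038 0 0;0 .014 -.036 .02 0;0 0 0 .035 0;0 0 0 .035 0;0 0 0 .028 0' 10; python3 -m jog '0 .01 0 0 0;0 .01 0 0 0;0 .01 0 0 0;0 .01 0 0 0;0 .01 0 0 0;0 .01 0 0 0;0 .01 0 0 0;0 .01 0 0 0;0 0 0 0 0'
```

```text
t: 2.32
tool_pos: [0.5275, 0.0478, 0.183]
orientation: [3.141, 0.0, -0.003]
force: [-0.2, -0.8, -0.5]
opening: 0.0307
gripper_force: 0.0
t: 3.07
tool_pos: [0.6094, 0.0465, 0.1855]
orientation: [3.141, -0.003, 0.0]
force: [0.3, -0.5, 0.3]
opening: 0.0007
gripper_force: 0.0
```

```bash
python3 -m jog '0 .006 0 0 0;0 .006 0 0 0;0 .006 0 0 0;0 .006 0 0 0;0 .006 0 0 0;0 .003 0 0 0;0 .003 0 0 0;0 0 0 0 0'; python3 -m jog '0 .003 0 0 0;0 .003 0 0 0;0 .002 0 0 0;0 0 0 0 0';python3 - <<'E'
from h import *
import pickle
print(st()["tool_pos"],st()["force"])
c=cam("top");save(c,"t2.png");pickle.dump(c,open("t2.pkl","wb"))
a=cv2.cvtColor(c["color"],cv2.COLOR_RGB2BGR)[80:260,170:400]
cv2.imwrite("pics/crop2.png",cv2.resize(a,None,fx=3.3,fy=3.3,interpolation=cv2.INTER_CUBIC))
E
```

```text
t: 3.73
tool_pos: [0.645, 0.0486, 0.1856]
orientation: [-3.142, -0.001, -0.0]
force: [0.8, 0.2, -0.5]
opening: 0.0002
gripper_force: 0.0
t: 4.07
tool_pos: [0.6528, 0.0486, 0.1857]
orientation: [-3.142, -0.0, -0.001]
force: [0.2, 0.7, -0.3]
opening: 0.0007
gripper_force: 0.0
[0.6528076  0.04855581 0.18566628] [ 0.18375663  0.72299421 -0.28170007]
```

View pics/crop2.png

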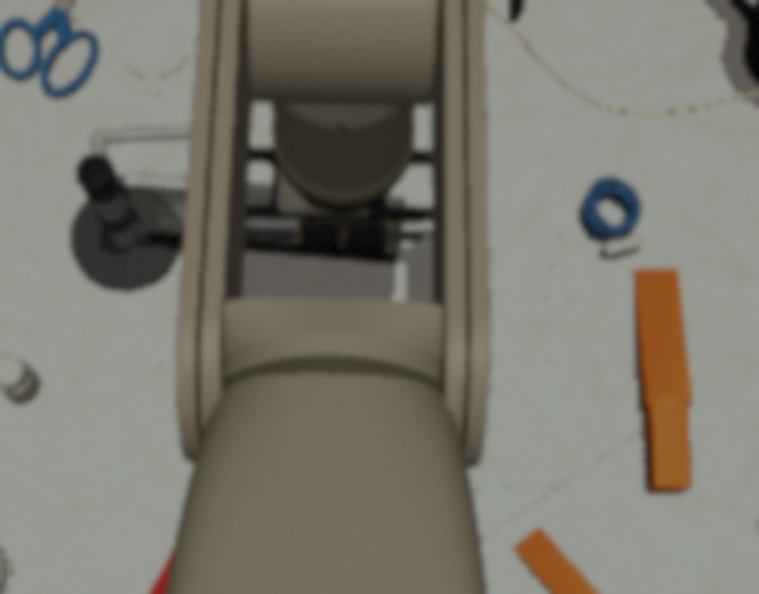

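The arm hides the stop, but the screen has swung most of the way. The foot is now clear, centred at crop (127,238). I'll keep creeping forward until the force rises.

```bash
python3 -m jog '0 .003 0 0 0;0 .003 0 0 0;0 0 0 0 0'|grep -E "pos|force:"; python3 -m jog '0 .003 0 0 0;0 .003 0 0 0;0 0 0 0 0'|grep -E "pos|force:"; python3 -m jog '0 .002 0 0 0;0 0 0 0 0'|grep -E "pos|force:"
```

```text
tool_pos: [0.6589, 0.0485, 0.1857]
force: [0.4, -0.4, 0.3]
gripper_force: 0.0
tool_pos: [0.665, 0.0485, 0.1856]
force: [0.7, -0.0, -0.2]
gripper_force: 0.0
tool_pos: [0.6667, 0.0485, 0.1856]
force: [0.2, -0.0, 0.5]
gripper_force: 0.0
```

```bash
python3 -m jog '0 .003 0 0 0;0 0 0 0 0'|grep -E "pos|e:"; python3 -m jog '0 .003 0 0 0;0 0 0 0 0'|grep -E "pos|e:"; python3 -m jog '0 .003 0 0 0;0 0 0 0 0'|grep -E "pos|e:";
```

```text
tool_pos: [0.6698, 0.0485, 0.1856]
force: [0.0, 0.7, -0.5]
gripper_force: 0.0
tool_pos: [0.6728, 0.0485, 0.1856]
force: [-0.8, 0.1, -0.3]
gripper_force: 0.0
tool_pos: [0.6758, 0.0485, 0.1856]
force: [0.0, -0.4, 0.1]
gripper_force: 0.0
```

```bash
for i in 1; do :; done; python3 -m jog '0 .002 0 0 0;0 0 0 0 0'|grep -E "pos|force: \["; python3 -m jog '0 .002 0 0 0;0 0 0 0 0'|grep -E "pos|force: \["; python3 -m jog '0 .002 0 0 0;0 0 0 0 0'|grep -E "pos|force: \[";
```

```text
tool_pos: [0.6777, 0.0485, 0.1856]
force: [0.1, 0.9, 0.0]
tool_pos: [0.6796, 0.0486, 0.1856]
force: [-0.1, -0.9, -0.2]
tool_pos: [0.6802, 0.0486, 0.1855]
force: [-10.4, -0.8, 5.0]
```

```bash
python3 - <<'E'
from h import *
import pickle
c=wcam();save(c,"w2.png");pickle.dump(c,open("w2.pkl","wb"))
T=pickle.load(open("t2.pkl","rb"));print(onz(T,208.5,152.1,.008))
E
```

```text
[0.67837047 0.21867484 0.008     ]
```

View pics/w2.png

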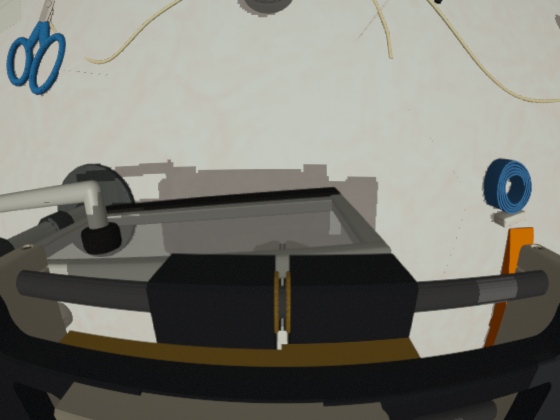

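The wrist view shows the screen against the bumper at (102,238), with the seal's bottom edge running from (337,190) to (112,214), and a 10 N reaction confirms the contact. I'll compute the screen line, then back off.

```bash
python3 -m jog '0 -.004 0 0 0;0 -.02 0 0 0;0 -.02 0 0 0;0 0 0 -.04 0;0 0 0 -.04 0;0 0 0 -.035 0;0 0 0 0 0'|grep -E "pos|force: \["; python3 - <<'E'
from h import *
import pickle
c=pickle.load(open("w2.pkl","rb"))
for z in (.016,.03):print(wonz(c,337,190,z),wonz(c,112,210,z),wonz(c,230,199,z))
print(wonz(c,386,247,.152))
c=wcam();save(c,"w3.png");pickle.dump(c,open("w3.pkl","wb"))
E
```

```text
tool_pos: [0.6403, 0.0485, 0.3108]
force: [0.9, -0.3, 1.3]
[0.70152529 0.00477525 0.016     ] [0.68529603 0.19751608 0.016     ] [0.69418638 0.08984083 0.016     ]
[0.70402826 0.00722445 0.03      ] [0.68870181 0.18924344 0.03      ] [0.6970976  0.08755797 0.03      ]
[0.70341952 0.00779225 0.152     ]
```

View pics/w3.png

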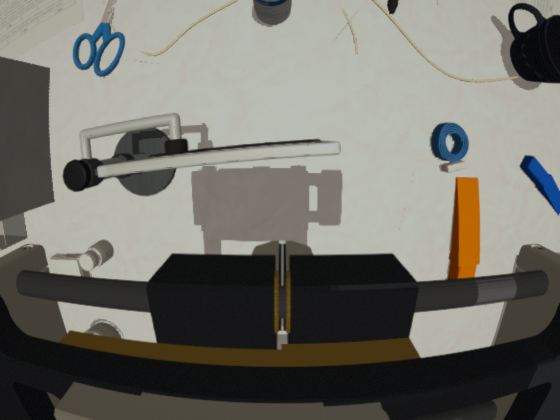

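The screen stays against its bumper at (178,147). Its top rail runs from (103,171) to (340,148). I'll compute the screen line from this view.

```bash
python3 - <<'E'
from h import *
import pickle
c=pickle.load(open("w3.pkl","rb"))
g=cv2.cvtColor(c["color"],cv2.COLOR_RGB2GRAY).astype(int)
a=wonz(c,340,148.5,.152);b=wonz(c,103,171,.152);print(a,b,np.degrees(np.arctan2(a[0]-b[0],b[1]-a[1])))
print("foot",wonz(c,146,161,.008),"posttop",wonz(c,77,175,.16))
for u in (200,260,320): print(u,g[134:172,u].tolist())
E
```

```text
[0.69793562 0.00502403 0.152     ] [0.68408324 0.19690566 0.152     ] 4.129151670924981
foot [0.68169779 0.21918652 0.008     ] posttop [0.6826841  0.21931725 0.16      ]
200 [166, 167, 172, 170, 169, 167, 165, 161, 139, 119, 116, 116, 115, 115, 101, 40, 22, 57, 102, 134, 157, 171, 176, 175, 175, 175, 175, 175, 173, 157, 146, 140, 183, 186, 181, 162, 153, 125]
260 [187, 187, 187, 187, 187, 187, 187, 186, 173, 82, 35, 67, 106, 130, 159, 178, 184, 184, 183, 182, 181, 180, 180, 177, 159, 139, 175, 184, 185, 184, 184, 182, 148, 121, 116, 117, 117, 117]
320 [186, 185, 185, 184, 182, 156, 105, 77, 93, 147, 173, 186, 187, 187, 187, 187, 187, 186, 184, 175, 155, 152, 174, 185, 187, 187, 187, 187, 187, 187, 187, 186, 187, 187, 187, 187, 187, 184]
```

The screen on its stop leans about 4.2° past world -y. The hinge is at (.681,.219), and the aim point on the seal front, 165 mm out, is about (.686,.054). The wedge heading has to be +4.2°. Next I'll fetch the wedge at grip (.506,-.2075).

```bash
python3 -m jog '1 0 .03 0 -1;1 -.019 .037 0 0;1 -.019 .037 0 0;1 -.019 .038 0 0;1 -.019 .038 0 0;1 -.019 .038 0 0;1 -.019 .037 0 0;1 -.019 0 .04 0;1 0 0 .04 0;1 0 0 .035 0'; python3 - <<'E'
from h import *
c=wcam();save(c,"w4.png")
hsv=cv2.cvtColor(c["color"],cv2.COLOR_RGB2HSV);m=cv2.inRange(hsv,(5,150,90),(20,255,255));m[330:]=0;m[:,:225]=0
k=max(cv2.findContours(m,0,2)[0],key=cv2.contourArea);print(cv2.boundingRect(k))
for v in range(20,330,15):
    x=np.where(m[v])[0]
    if len(x): print(v,x.min(),x.max(),wonz(c,x.min()-.5,v,.03)[:2].round(4),wonz(c,x.max()+.5,v,.03)[:2].round(4))
E
```

```text
t: 7.3
tool_pos: [0.5091, -0.2075, 0.1856]
orientation: [3.141, 0.024, 0.0]
force: [0.1, 0.5, -1.3]
opening: 0.0627
gripper_force: 0.0
(256, 32, 47, 220)
35 257 299 [ 0.6495 -0.1869] [ 0.6499 -0.2183]
50 257 300 [ 0.6376 -0.1871] [ 0.638  -0.2191]
65 257 300 [ 0.626  -0.1874] [ 0.6264 -0.2193]
80 256 300 [ 0.6146 -0.1869] [ 0.615  -0.2194]
95 256 301 [ 0.6034 -0.187 ] [ 0.6038 -0.2203]
110 256 301 [ 0.5922 -0.1872] [ 0.5927 -0.2205]
125 256 302 [ 0.5812 -0.1873] [ 0.5817 -0.2214]
140 256 302 [ 0.5702 -0.1874] [ 0.5707 -0.2216]
155 256 302 [ 0.5592 -0.1875] [ 0.5597 -0.2218]
170 256 299 [ 0.5481 -0.1875] [ 0.5485 -0.2199]
185 261 298 [ 0.5369 -0.1913] [ 0.5373 -0.2194]
200 261 298 [ 0.5256 -0.1913] [ 0.526  -0.2197]
215 261 298 [ 0.514  -0.1913] [ 0.5144 -0.22  ]
230 262 298 [ 0.5021 -0.192 ] [ 0.5025 -0.2204]
245 262 298 [ 0.4899 -0.192 ] [ 0.4903 -0.2207]
275 416 417 [ 0.4628 -0.3224] [ 0.4627 -0.3244]
305 423 423 [ 0.4323 -0.3352] [ 0.4322 -0.3363]
```

```bash
python3 -m jog '1 0 -.0015 0 0;1 0 0 .03 0;1 0 0 .03 0;1 0 0 .02 0;1 0 0 .0185 0;1 0 0 0 0' 40; python3 -m jog '.2 0 0 0 0;.2 0 0 0 0;.2 0 0 0 0;.2 0 0 0 0;.2 0 0 0 0;.2 0 0 0 0;.2 0 0 0 0' 40
```

```text
t: 7.85
tool_pos: [0.5099, -0.2042, 0.0878]
orientation: [-3.14, -0.029, 0.005]
force: [-0.6, 1.2, -1.5]
opening: 0.0931
gripper_force: 0.0
t: 8.43
tool_pos: [0.5108, -0.2052, 0.0899]
orientation: [3.141, 0.028, 0.001]
force: [-0.6, -0.2, 0.2]
opening: 0.0507
gripper_force: 0.0
```

```bash
python3 -m jog '0 0 0 0 0;0 0 0 0 0;0 0 0 0 0;0 0 0 0 0;0 0 0 0 0;0 0 0 0 0' 40;python3 -m jog '0 0 0 -.01 0;0 0 0 -.02 0;0 0 0 -.02 0;0 0 0 0 0'
```

```text
t: 8.93
tool_pos: [0.5105, -0.2051, 0.0894]
orientation: [-3.141, -0.028, 0.0]
force: [-0.8, 0.7, -0.0]
opening: 0.0295
gripper_force: 40.0
t: 9.27
tool_pos: [0.5128, -0.2061, 0.1441]
orientation: [3.139, 0.028, 0.009]
force: [0.2, -0.0, -0.1]
opening: 0.0295
gripper_force: 40.0
```

```bash
python3 -m jog '0 -.015 0 0 -3.2;0 0 -.035 0 0;0 0 -.035 0 0;0 0 -.035 0 0;0 0 -.035 0 0;0 0 -.035 0 0;0 0 -.035 0 0;0 0 -.035 0 0;0 .02 0 0 0;0 0 0 0 0';python3 - <<'E'
from h import *
import pickle
print(st()["tool_pos"],st()["orientation"])
c=wcam();save(c,"w5.png");pickle.dump(c,open("w5.pkl","wb"))
E
```

```text
t: 10.1
tool_pos: [0.4988, 0.0426, 0.1391]
orientation: [-3.139, -0.121, -0.002]
force: [0.9, 0.3, -2.1]
opening: 0.0298
gripper_force: 40.0
[0.49876135 0.04256238 0.13911985] [-3.13906388e+00 -1.21147785e-01 -2.30083009e-03]
```

View pics/w5.png

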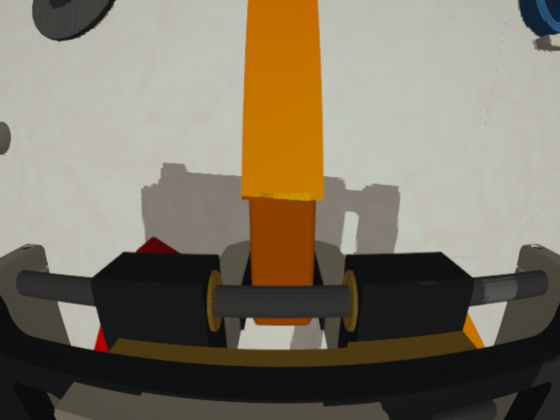

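The wrist view shows the wedge held centrally, ramp edges at (242..323,195) symmetric about the tool axis, and heading +4.4°. I'll lower it, then release and regrip to settle the sole.

```bash
python3 -m jog '0 0 0 .02 0;0 0 0 .02 0;0 0 0 .006 0;0 0 0 0 0';python3 -m jog '0 0 0 .002 0;0 0 0 .002 0;0 0 0 0 0'|grep -E "pos|e:"
```

```text
t: 10.48
tool_pos: [0.4955, 0.0397, 0.0912]
orientation: [-3.139, -0.114, 0.007]
force: [0.1, -0.3, -2.4]
opening: 0.0299
gripper_force: 40.0
tool_pos: [0.498, 0.0402, 0.0901]
force: [-0.6, 0.3, -2.4]
gripper_force: 40.0
```

```bash
python3 -m jog '0 0 0 .001 0;0 0 0 0 0'|grep -E "pos|e: \["; python3 -m jog '0 0 0 .001 0;0 0 0 0 0'|grep -E "pos|e: \["
```

```text
tool_pos: [0.4983, 0.0403, 0.0894]
force: [0.8, -0.6, 0.8]
tool_pos: [0.4984, 0.0404, 0.0893]
force: [-6.1, -0.8, 13.1]
```

```bash
python3 -m jog '.45 0 0 -.001 0;.45 0 0 0 0;.45 0 0 0 0;.45 0 0 0 0;.45 0 0 0 0;0 0 0 0 0;0 0 0 0 0;0 0 0 0 0;0 0 0 0 0' 40; python3 -m jog '0 0 0 0 0;0 0 0 0 0;0 0 0 0 0;0 0 0 0 0'|grep -E "pos|e:|ing"
```

```text
t: 11.82
tool_pos: [0.4975, 0.0404, 0.0883]
orientation: [3.139, 0.115, -0.0]
force: [0.7, -0.5, -0.6]
opening: 0.0295
gripper_force: 40.0
tool_pos: [0.4974, 0.0404, 0.0883]
force: [-0.0, 0.8, -0.5]
opening: 0.0297
gripper_force: 40.0
```

```bash
python3 - <<'E'
from h import *
import pickle
c=cam("top");save(c,"t6.png");pickle.dump(c,open("t6.pkl","wb"))
w=wcam();pickle.dump(w,open("w6.pkl","wb"))
a=cv2.cvtColor(c["color"],cv2.COLOR_RGB2BGR)[100:250,180:330];a=cv2.resize(a,None,fx=3,fy=3,interpolation=cv2.INTER_CUBIC)
b=cv2.cvtColor(w["color"],cv2.COLOR_RGB2BGR)[0:260,130:430];b=cv2.resize(b,(345,450*260//300))
o=np.zeros((450,800,3),np.uint8);o[:,:450]=a;o[:b.shape[0],452:797]=b
cv2.imwrite("pics/c6.png",o)
E
```

```text
(no output)
```

View pics/c6.png

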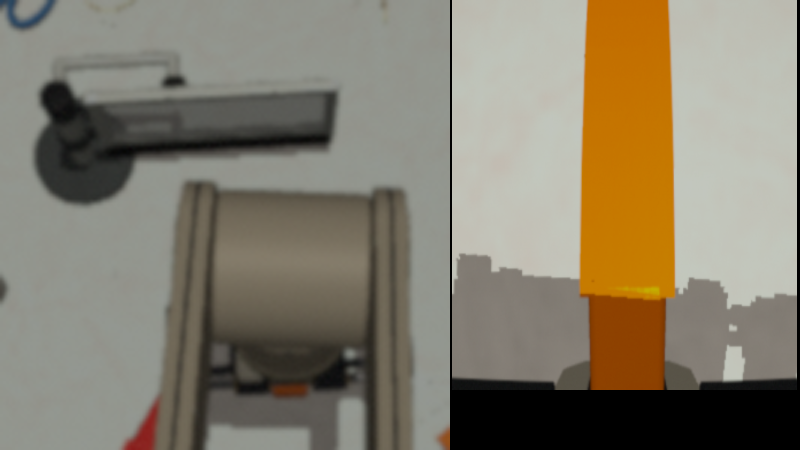

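The top view shows the screen on its stop, with the top rail from crop (85,100) to (335,88), the free bottom corner at (330,145), and the wedge squarely in hand. I'll check the line quickly, then push.

```bash
python3 - <<'E'
from h import *
import pickle
c=pickle.load(open("t6.pkl","rb"))
a=onz(c,208.3,133.3,.152);b=onz(c,291.7,129.5,.152);print(a,b,np.degrees(np.arctan2(b[0]-a[0],a[1]-b[1])))
print(onz(c,290,148.5,.015),onz(c,220,151,.015))
E
python3 -m jog '0 .008 0 0 0;0 .008 0 0 0;0 .008 0 0 0;0 .006 0 0 0;0 .005 0 0 0;0 .005 0 0 0;0 .004 0 0 0;0 0 0 0 0'|grep -E "pos|e:"
```

```text
[0.67951442 0.19897003 0.152     ] [0.6926831  0.00433482 0.152     ] 3.8706332572934383
[0.69018305 0.00331352 0.015     ] [0.67979436 0.18752908 0.015     ]
tool_pos: [0.5422, 0.0437, 0.0885]
force: [0.3, 0.3, -1.6]
gripper_force: 40.0
```

```bash
python3 -m jog '0 .003 0 .0003 0;0 .003 0 0 0;0 .003 0 0 0;0 0 0 0 0;0 0 0 0 0'|grep -E "pos|e:"; python3 -m jog '0 .003 0 0.0002 0;0 0 0 0 0;0 0 0 0 0'|grep -E "pos|e: \["; python3 -m jog '0 .003 0 0 0;0 0 0 0 0;0 0 0 0 0'|grep -E "pos|e: \["
```

```text
tool_pos: [0.5509, 0.0444, 0.0883]
force: [0.8, 0.3, -0.5]
gripper_force: 40.0
tool_pos: [0.5536, 0.0446, 0.0883]
force: [-1.1, 0.7, 4.3]
tool_pos: [0.5565, 0.0448, 0.0883]
force: [-1.6, -0.3, 5.6]
```

```bash
python3 -m jog '0 .002 0 -.0001 0;0 0 0 0 0;0 0 0 0 0'|grep -E "pos|e: \["; python3 -m jog '0 .002 0 0 0;0 0 0 0 0;0 0 0 0 0'|grep -E "pos|e: \["; python3 -m jog '0 .002 0 0 0;0 0 0 0 0;0 0 0 0 0'|grep -E "pos|e: \[";  python3 -m jog '0 .002 0 0 0;0 0 0 0 0;0 0 0 0 0'|grep -E "pos|e: \["
```

```text
tool_pos: [0.5583, 0.045, 0.0883]
force: [-3.6, -0.3, 5.0]
tool_pos: [0.5603, 0.0451, 0.0883]
force: [-4.1, -0.5, 5.8]
tool_pos: [0.5623, 0.0453, 0.0883]
force: [-3.7, -0.6, 5.8]
tool_pos: [0.5643, 0.0454, 0.0883]
force: [-4.2, -0.3, 6.6]
```

```bash
python3 -m jog '0 .002 0 -.0002 0;0 0 0 0 0;0 0 0 0 0'|grep -E "pos|e: \["; python3 -m jog '0 .002 0 0 0;0 0 0 0 0;0 0 0 0 0'|grep -E "pos|e: \["; python3 -m jog '0 .002 0 0 0;0 0 0 0 0;0 0 0 0 0'|grep -E "pos|e: \["
```

```text
tool_pos: [0.5663, 0.0456, 0.0883]
force: [-1.8, -0.1, 4.1]
tool_pos: [0.5683, 0.0457, 0.0883]
force: [-3.3, -0.0, 5.3]
tool_pos: [0.5703, 0.0458, 0.0883]
force: [-2.3, 0.2, 5.2]
```

```bash
python3 -m jog '0 .002 0 -.0001 0;0 0 0 0 0;0 0 0 0 0'|grep -E "pos|e: \["; python3 -m jog '0 .002 0 0 0;0 0 0 0 0;0 0 0 0 0'|grep -E "pos|e: \["; python3 -m jog '0 .002 0 0 0;0 0 0 0 0;0 0 0 0 0'|grep -E "pos|e: \["; python3 -m jog '0 .002 0 0 0;0 0 0 0 0;0 0 0 0 0'|grep -E "pos|e: \["
```

```text
tool_pos: [0.5724, 0.046, 0.0883]
force: [-1.5, -0.4, 5.0]
tool_pos: [0.5743, 0.0461, 0.0883]
force: [-2.5, 0.7, 3.3]
tool_pos: [0.5763, 0.0463, 0.0883]
force: [-2.2, -0.1, 2.8]
tool_pos: [0.5784, 0.0464, 0.0883]
force: [-2.2, -0.2, 2.7]
```

```bash
python3 -m jog '0 .002 0 0 0;0 0 0 0 0;0 0 0 0 0'|grep -E "pos|e: \["; python3 -m jog '0 .002 0 0 0;0 0 0 0 0;0 0 0 0 0'|grep -E "pos|e: \["; python3 -m jog '0 .002 0 0 0;0 0 0 0 0;0 0 0 0 0'|grep -E "pos|e: \["
```

```text
tool_pos: [0.5803, 0.0466, 0.0883]
force: [-1.8, 0.0, 2.7]
tool_pos: [0.5824, 0.0467, 0.0883]
force: [-2.6, -0.9, 2.4]
tool_pos: [0.5844, 0.0469, 0.0883]
force: [-1.0, 0.9, 1.9]
```

```bash
python3 -m jog '0 .002 0 0 0;0 0 0 0 0;0 0 0 0 0'|grep -E "pos|e: \["; python3 -m jog '0 .002 0 0 0;0 0 0 0 0;0 0 0 0 0'|grep -E "pos|e: \["; python3 -m jog '0 .002 0 0 0;0 0 0 0 0;0 0 0 0 0'|grep -E "pos|e: \["; python3 -m jog '0 .002 0 0 0;0 0 0 0 0;0 0 0 0 0'|grep -E "pos|e: \["
```

```text
tool_pos: [0.5864, 0.047, 0.0883]
force: [-1.5, -0.3, 2.6]
tool_pos: [0.5884, 0.0471, 0.0883]
force: [-1.0, -0.5, 2.7]
tool_pos: [0.5904, 0.0473, 0.0883]
force: [-1.8, -1.0, 2.3]
tool_pos: [0.592, 0.0475, 0.0883]
force: [-5.4, -0.3, 4.7]
```

```bash
python3 -m jog '0 .002 0 0 0;0 0 0 0 0;0 0 0 0 0'|grep -E "pos|e: \["; python3 -m jog '0 .002 0 0 0;0 0 0 0 0;0 0 0 0 0'|grep -E "pos|e: \["; python3 -m jog '0 .002 0 0 0;0 0 0 0 0;0 0 0 0 0'|grep -E "pos|e:"
```

```text
tool_pos: [0.5936, 0.0476, 0.0883]
force: [-7.9, 0.3, 6.3]
tool_pos: [0.5951, 0.0477, 0.0883]
force: [-10.7, -1.5, 10.8]
tool_pos: [0.5967, 0.0478, 0.0883]
force: [-14.8, -1.0, 13.9]
gripper_force: 40.0
```

```bash
python3 -m jog '0 .002 0 -.0003 0;0 0 0 0 0;0 0 0 0 0'|grep -E "pos|e: \["; python3 -m jog '0 .002 0 -.0002 0;0 0 0 0 0;0 0 0 0 0'|grep -E "pos|e: \["; python3 -m jog '0 .0015 0 0 0;0 0 0 0 0;0 0 0 0 0'|grep -E "pos|e:"
```

```text
tool_pos: [0.5982, 0.048, 0.0883]
force: [-16.2, -1.1, 12.4]
tool_pos: [0.5997, 0.0481, 0.0883]
force: [-17.5, -1.6, 14.3]
tool_pos: [0.6006, 0.0481, 0.0882]
force: [-20.7, -1.8, 16.9]
gripper_force: 40.0
```

```bash
python3 -m jog '0 .0015 0 -.0002 0;0 0 0 0 0;0 0 0 0 0'|grep -E "pos|e: \["; python3 -m jog '0 .001 0 0 0;0 0 0 0 0;0 0 0 0 0'|grep -E "pos|e: \["
```

```text
tool_pos: [0.6018, 0.0483, 0.0882]
force: [-21.8, -1.8, 17.3]
tool_pos: [0.6025, 0.0483, 0.0882]
force: [-24.0, -2.0, 18.9]
```

```bash
python3 -m jog '.8 0 0 0 0;.8 0 0 0 0;.8 0 0 -.001 0;.8 0 0 0 0;.8 0 0 0 0;.8 0 0 0 0;.8 0 0 0 0;.8 0 0 0 0'; python3 -m jog '.8 0 0 -.02 0;.8 0 0 -.03 0;.8 -.02 0 -.04 0;.8 -.03 0 -.04 0;.8 -.04 0 -.03 0;.8 -.04 0 0 0;.8 -.03 0 0 0;.8 0 0 0 0'|grep pos; python3 - <<'E'
from h import *
import pickle
w=wcam();save(w,"w7.png");pickle.dump(w,open("w7.pkl","wb"))
c=cam("top");save(c,"t7.png");pickle.dump(c,open("t7.pkl","wb"))
b=cv2.cvtColor(w["color"],cv2.COLOR_RGB2BGR)[0:300,80:480];
a=cv2.cvtColor(c["color"],cv2.COLOR_RGB2BGR)[110:230,180:340];a=cv2.resize(a,(400,300),interpolation=cv2.INTER_CUBIC)
cv2.imwrite("pics/c7.png",np.hstack([a,b]))
E
```

```text
t: 21.0
tool_pos: [0.6063, 0.0485, 0.09]
orientation: [-3.139, -0.116, -0.0]
force: [-0.2, 1.2, -0.0]
opening: 0.0733
gripper_force: 0.0
tool_pos: [0.4549, 0.0377, 0.2347]
```

View pics/c7.png

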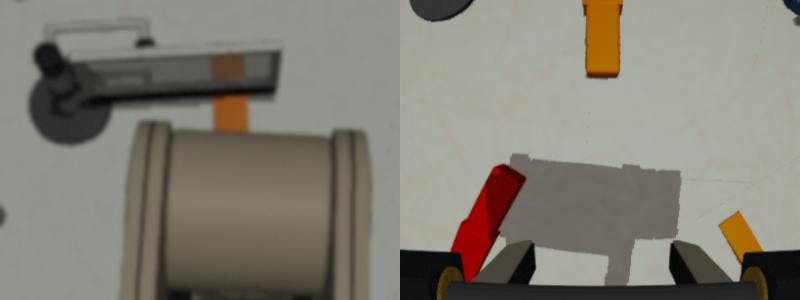

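The top view shows the wedge tip under the seal at crop (230,65) inside the free edge (280), with the screen still on its bumper. The wrist view shows the block end at (602,75), straight. I'll do a numeric check of seat and yaw.

```bash
python3 - <<'E'
from h import *
import pickle
w=pickle.load(open("w7.pkl","rb"));c=pickle.load(open("t7.pkl","rb"))
m=cv2.inRange(cv2.cvtColor(w["color"],cv2.COLOR_RGB2HSV),(5,150,90),(20,255,255))[:, :340]
for v in (20,30,40,50,60,68):
    x=np.where(m[v])[0];a=wonz(w,x.min()-.5,v,.032);b=wonz(w,x.max()+.5,v,.032);print(v,((a+b)/2).round(4))
v=np.where(m[:150].any(1))[0].max();print("bottom",v,wonz(w,283,v,.0))
a=onz(c,180+85/2.5,110+60/2.5,.152);b=onz(c,180+280/2.5,110+43/2.5,.152);print(a,b)
k=pickle.load(open("t6.pkl","rb"));d=cv2.absdiff(k["color"],c["color"]).max(2)[115:150,190:300]
print("changed near screen",(d>40).sum(), np.c_[np.where(d>40)][:, :].T.min(1) if (d>40).any() else 0)
# corner shift by optical registration of the screen's free top region
A=cv2.cvtColor(k["color"],cv2.COLOR_RGB2GRAY)[118:142,275:300].astype(np.float32);B=cv2.cvtColor(c["color"],cv2.COLOR_RGB2GRAY)[118:142,275:300].astype(np.float32)
print(cv2.phaseCorrelate(A,B))
E
```

```text
20 [0.6236 0.0496 0.032 ]
30 [0.6138 0.0493 0.032 ]
40 [0.6042 0.0486 0.032 ]
50 [0.5948 0.0479 0.032 ]
60 [0.5856 0.0468 0.032 ]
68 [0.5782 0.0466 0.032 ]
bottom 73 [0.57955279 0.04574658 0.        ]
[0.67806431 0.18562325 0.152     ] [0.6983626  0.00368711 0.152     ]
changed near screen 88 [18 76]
((0.7289286420681673, -0.03391102489139364), 0.8965257914861043)
```

```bash
python3 -c "
from plant import robot
print(robot.read_state()['force'],robot.close_job())"
```

```text
the job is handed in; nothing more can be done
[ 0.79374188 -0.35265907  0.77648554] None
```

The screen is back on its stop and the orange wedge is jammed square under its seal, about 165 mm out from the hinge and inside the free edge. I pushed it about 12 mm past first touch, peaking at 24 N at the wrist. I did not measure the jam left after letting go (I estimate about 8 N). The job is handed in with the robot clear, at about 22 s.

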